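# Set the wind-up kitchen timer on its slanted stand

### The arm

A 7-joint arm with a two-finger parallel gripper is mounted at the origin on a cart in front of the work surface, level with it; the furniture and walls round the work are solid. World frame = base frame: x ahead of the robot, y to its left, z up, the work surface at z = 0. Lengths are in m, angles in rad, forces in N, time in s.
With the tool pointing down it reaches from about 0.425 to 0.925 m from the base axis. Payload 6.8 kg.
Tool frame: the origin (TCP) lies at the very end of the fingers, on their centre line; the grasp point (between the pads) lies 19 mm behind it (bot.grasp_offset is the distance from the TCP to the grasp point, in m); z points along the fingers, y is the direction in which the jaws open and shut (so a half turn about z gives the same grasp; the last joint's range is limited). The gripper opens to 85 mm and grips with 20 to 120 N. Pads are 22 mm wide; open, the fingers measure 114 mm over their backs; the gripper's body (76 mm by 85 mm) begins 54 mm behind the grasp point. The pads swing forward as they close: fully open they stand 13 mm farther back than shut.
Start: joints at [-1.412, 0.477, 0.022, 1.555, -0.011, 1.109, -0.083], TCP at [0.178, 0.651, 0.231] pointing down, gripper open.
Joint ranges: [-2.96, 2.96], [-0.34, 2.1], [-1.41, 1.46], [0.24, 2.44], [-1.37, 4.51], [0.17, 1.92], [-2.96, 2.96]. Speed limits (rad/s): [2.39, 2.39, 3.14, 3.14, 3.14, 3.14, 3.14].

### API

Orientations are given as a unit quaternion [w, x, y, z].
In Python, from station import monitor, cams, bot, finder gives the robot as it stands.
- The arm moves only by the tool jog_arm, never from a script. Its argument "plan" is a list of rows, each an object of numbers: "x", "y", "z": the shift along the tool's x, y, z as a fraction of full scale; "wx", "wy", "wz": the turn, a rotation vector about the tool's x, y, z as a fraction of full scale. A call has 1 to 12 rows; each row is the pose to reach, as a shift and turn from the pose measured when the call began, along the tool's axes at that moment, turning the shorter way round; what a row does not reach only later rows make up. Full scale, the value 1, is 20 cm for a shift and 180 degrees for a turn. A row lasts 1/12 s, in which the tool goes at most 41.7 mm and 7.16 degrees, less where a joint would pass 70% of its speed; a pose out of reach is approached as far as the arm can. A call with a number of a shift or a turn outside -1 to 1 is refused whole. A call with a gripper value outside its range is refused whole. "hand" is the opening, from -1 (shut) to 1 (fully open), set as the call begins (left out, the last holds). The fingers move at their own pace and stop on an object; "grip_force" is the grip in N (left out, the last holds). Time passes only in rows, so rows that repeat a pose let the fingers close. It gives the time, the measured TCP pose, the force and the opening at its end, in the units of the state.
- monitor.get_obs(): the state, without advancing time (a new reading comes with each control period).
- cams.read_camera(name): name is "scene" or "top"; returns the picture (400x640x3 uint8, red, green, blue); there is no depth.
- cams.get_calibration(name): a dict with "fx", "fy", "cx", "cy" (pixels), "extrinsics" (4x4, takes a point from world to camera coordinates). Camera axes: x right, y down, z forward; pixel columns grow to the right and rows downward; lengths in m; the calibration is good to about 2 mm. A picture is of the moment at which its call begins. get_calibration takes no time and is no camera call.
- bot.hand_in(): hands the job in, once; it reports no verdict.
Trained networks look in the newest picture that a camera, given by its name, has taken for a name from the list of things; names that differ only in an ending like _2 or _b are one class to them, and where a whole thing is asked for, a point or a joint stands for the part that bears it (a point fixed in the world has none). Each returns a list of dicts, best first, with "confidence" (0 to 1); they miss things now and then, are a little off and sometimes report something else, mostly with a low value. They report only what shows in the picture. A call takes as long as a camera call.
- finder.find_in(camera, target): "bbox" ([left, top, width, height] in pixels, round what is visible of it).
- finder.place_of(camera, target): "location" ([column, row] in pixels: a listed point, or the origin of a listed thing).
The state is a dict: "t": time; "q": joint angles; "joint_vel": joint speeds; "joint_torque": joint torques, N m; "eef_pos": TCP position; "tool_rot": TCP orientation; "contact_force": force on the tool from outside, world axes, zero at the start; "torque": the same for the moment, N m; "gripper_width": opening from 0.0 (shut) to 1.0 (fully open).
Only numpy, scipy, OpenCV 4.12 (cv2) and the standard library are available. Lean on these libraries where they do the work, as an engineer would, in place of code of your own. Each camera call takes 0.05 s, during which the arm holds its last target. There are 200 camera calls.

### The job

Set the wind-up kitchen timer: turn its red dial clockwise until the black pointer is clearly past the red mark at the top of the scale, then turn it back down until the pointer stands in line with the orange set marker, and let go. Do not shift the orange marker, and leave the mandarin, the red pot and the spice jar where they are.

Things in the scene. Friction and masses are not known exactly. Their poses are not given: they have to be found in the camera images.
- timer: Kitchen timer fixed on the sloping face. Origin: centre of its underside, on the face; z: the dial's axis, out of the face, 27 deg from vertical; x: from the axis to the zero mark. Heights along z: white base 62 mm wide, 0-26 mm; red dial 52 mm wide, 27-43 mm, to be pinched across its rim from ahead; white grip bar on it, 40 x 4 mm, 43-52 mm, one end black: the pointer.
- timer_stand: Fixed stand, foot 112 x 124 mm, origin under its centre, z up. Its wooden face, 124 x 124 mm, slopes 27 deg, rising to +x (away from the robot at yaw 0); the face's middle is 38 mm high, its upper edge 66 mm. Round the timer are marks every 5 minutes, 0 to 60, 25 deg apart, clockwise; the broad red one, straight uphill, is the top mark, 30 minutes.
- timer_dial (a joint): Angle of the dial, rad, growing clockwise as one looks at the face. 0: pointer at the zero mark (lower left, 150 deg before the top); 2.618: at the red top mark (30 min); 5.236: end stop (60 min). 0.0873 rad is a minute. Small even friction (0.03 N m); it stays where it is left. Starts between 0.02 and 0.5 rad.
- set_marker (a joint): Angle of the orange set marker, rad, same zero, axis and sense as the dial: in line with the pointer when both are equal. Starts at 0.7 to 1.92 rad (8 to 22 min). A stiff flat ring, 74 mm wide, 3 mm thick, on the face round the foot of the timer, with an orange tab, 6 mm wide and 5 mm high, out to 48 mm from the axis.
- pointer_tip (a point): Top of the black end of the dial's grip bar, 20 mm from the dial's axis and 52 mm from the stand's face.
- set_point (a point): Point in the air over the orange tab's direction, likewise 20 mm from the axis and 52 mm from the face: where the pointer tip must stand.
- mandarin: Loose mandarin, about 64 mm across, lying at the near left of the stand; bystander. Origin at its underside.
- red_pot: Loose little round red pot, 86 mm across, 42 mm high, right of the stand; bystander. Origin at the centre of its underside.
- spice_jar: Loose spice jar with red cap, 45 mm across, 97 mm high, left of the stand; bystander. Origin at the centre of its underside.

How it is judged:
On the way:
1. the dial has been wound clockwise past the red top mark (value of joint timer_dial above 2.64 rad), for 0.1 s.
At the end, for the whole second after the job is handed in: The pointer stands in line with the orange set marker to within 8 degrees (1.6 minutes; pointer tip within 2.8 mm of the set point), the dial is at rest, and the marker's set point is within 2 mm of where it was (distance between pointer_tip and set_point below 0.0028 m and velocity of joint timer_dial between -0.02 and 0.02 rad/s and distance of set_point from where it was at the start of the episode below 0.002 m); the robot touches nothing.
It fails at once if the orange marker is shifted (set point moved more than 4 mm) (distance of set_point from where it was at the start of the episode above 0.004 m).
It fails at once if the mandarin is moved more than 30 mm (distance of mandarin from where it was at the start of the episode above 0.03 m).
It fails at once if the red pot is moved more than 30 mm (distance of red_pot from where it was at the start of the episode above 0.03 m).
It fails at once if the spice jar is moved more than 30 mm or tipped more than 0.4 rad (distance of spice_jar from where it was at the start of the episode above 0.03 m or angle between spice_jar's own z axis and vertical above 0.4 rad).
It also fails if it takes over 51 s, if anything falls off the work surface, if the arm or the gripper's body presses on something with over 40 N, if the wrist force passes 120 N, or if a joint passes its speed limit or range.

## Working session

There is one attempt and no reset: what is moved stays moved. The work goes in short steps, Python scripts to look and compute and a tool call to move; the robot and the scene stay as the last step left them, time stands still between calls to the robot, and variables do not carry over. Pictures are saved under pics/ and viewed, about 8 in all and at most 12, crops included, and the job is handed in when it is done.

Besides the shell and the picture viewer there is one more tool, called as a command line: name --argument value ..., lists and objects as JSON in quotes. jog_arm: Moves the arm, as the interface text tells. Shift numbers are shares of 20 cm and turn numbers shares of 180 degrees, none past 1 either way. Its arguments: {"type":"object","properties":{"plan":{"type":"array","items":{"type":"object","properties":{"x":{"type":"number","minimum":-1,"maximum":1},"y":{"type":"number","minimum":-1,"maximum":1},"z":{"type":"number","minimum":-1,"maximum":1},"wx":{"type":"number","minimum":-1,"maximum":1},"wy":{"type":"number","minimum":-1,"maximum":1},"wz":{"type":"number","minimum":-1,"maximum":1}}}},"hand":{"type":"number"},"grip_force":{"type":"number"}},"required":["plan"]}

```bash
ls; mkdir -p pics; python3 - <<'E'
from station import monitor, cams, bot, finder
import cv2,numpy as np
o=monitor.get_obs();print(o['t'],o['eef_pos'],o['tool_rot'],bot.grasp_offset)
for c in ['scene','top']:
    im=cams.read_camera(c);cv2.imwrite(f'pics/{c}0.png',im[:,:,::-1])
    k=cams.get_calibration(c);print(c,k['fx'],k['cx'],k['cy'],np.round(k['extrinsics'],4).tolist())
    for n in ['timer','timer_stand','pointer_tip','set_point','mandarin','red_pot','spice_jar']:
        print(n,[(np.round(d['location'],1).tolist(),round(d['confidence'],2)) for d in finder.place_of(c,n)[:2]])
E
```

```text
pics
0.0 [0.1778229  0.65053335 0.23030947] [-5.45090906e-05  1.32994408e-01  9.91116360e-01 -9.19308732e-04] 0.0187
scene 474.8442937724308 314.919218185418 202.8234184750776 [[0.6702, -0.742, 0.0165, -0.4129], [-0.5614, -0.5214, -0.6426, 0.3406], [0.4854, 0.4214, -0.766, 0.6778], [0.0, 0.0, 0.0, 1.0]]
timer [([319.3, 205.0], 0.59)]
timer_stand [([313.3, 214.2], 0.56)]
pointer_tip [([296.8, 197.9], 0.82)]
set_point []
mandarin [([230.8, 218.5], 0.64)]
red_pot [([355.1, 275.1], 0.92)]
spice_jar [([278.0, 184.8], 0.92)]
top 451.45675532381426 307.7077835655233 196.74696838871532 [[0.0207, -0.9998, 0.0069, -0.0613], [-0.986, -0.0216, -0.1651, 0.544], [0.1652, -0.0034, -0.9863, 0.9402], [0.0, 0.0, 0.0, 1.0]]
timer [([298.3, 177.8], 0.86)]
timer_stand [([302.0, 184.6], 0.96)]
pointer_tip [([292.8, 192.7], 0.72)]
set_point [([291.7, 188.4], 0.7)]
mandarin [([246.8, 238.3], 0.95), ([362.4, 205.2], 0.59)]
red_pot [([364.2, 208.9], 0.85)]
spice_jar [([245.2, 176.1], 0.97)]
```

```bash
python3 - <<'E'
import cv2,numpy as np
a=cv2.imread('pics/top0.png')[125:265,215:405];b=cv2.imread('pics/scene0.png')[130:270,225:415]
a=cv2.resize(a,None,fx=4,fy=4,interpolation=cv2.INTER_CUBIC);cv2.imwrite('pics/a.png',a)
b=cv2.resize(b,None,fx=4,fy=4,interpolation=cv2.INTER_CUBIC);cv2.imwrite('pics/b.png',b)
E
```

```text
(no output)
```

View pics/a.png

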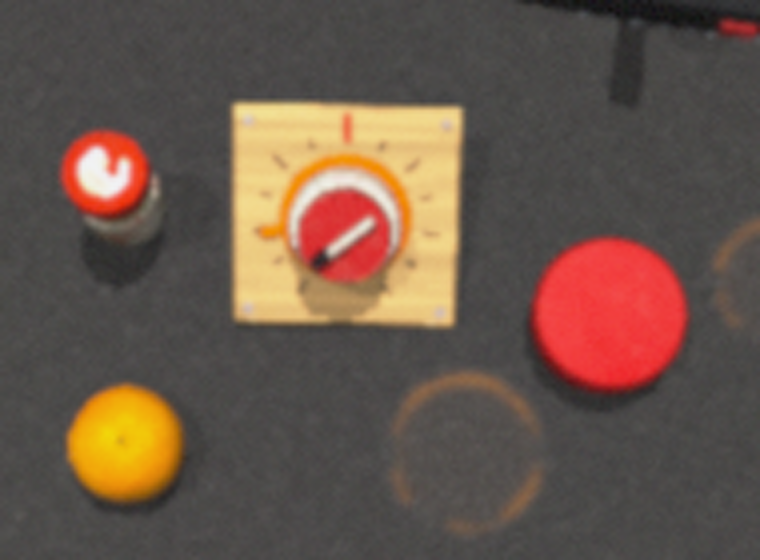

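View pics/b.png

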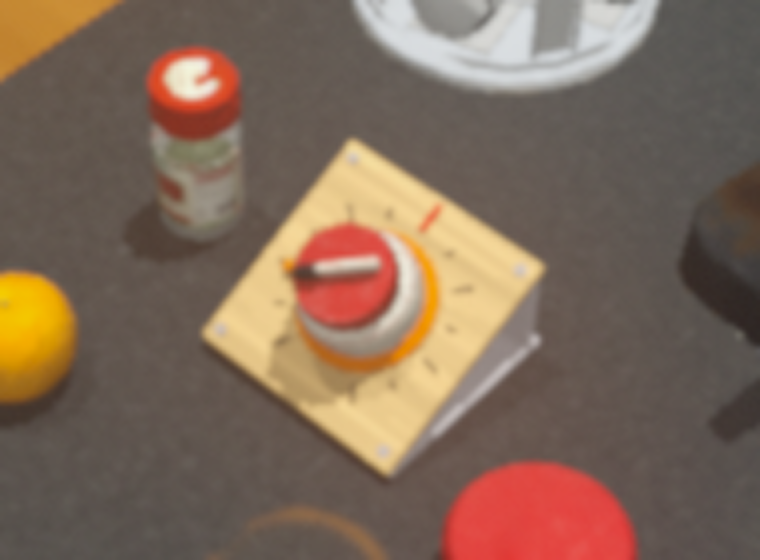

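```bash
cat > h.py <<'E'
import numpy as np
from scipy.optimize import least_squares
from station import cams
K={c:cams.get_calibration(c) for c in('top','scene')}
def proj(c,P):
    k=K[c];E=np.array(k['extrinsics']);p=np.atleast_2d(P)@E[:3,:3].T+E[:3,3]
    return np.c_[k['fx']*p[:,0]/p[:,2]+k['cx'],k['fy']*p[:,1]/p[:,2]+k['cy']]
A=np.radians(27)
def face(s,P): # P in face frame: u uphill, v left, n normal
    P=np.atleast_2d(P);x=P[:,0]*np.cos(A)-P[:,2]*np.sin(A);z=.038+P[:,0]*np.sin(A)+P[:,2]*np.cos(A);y=P[:,1]
    c,q=np.cos(s[2]),np.sin(s[2]);return np.c_[s[0]+c*x-q*y,s[1]+q*x+c*y,z]
def ang(s,th,r,h): # dial angle -> world; clockwise seen on the face
    a=2.618-th # ccw from uphill
    return face(s,[[r*np.cos(a),r*np.sin(a),h]])
def fit_ang(s,obs,r,h): # obs list (cam,px)
    g=np.linspace(0,5.24,2621);e=sum(np.array([np.sum((proj(c,ang(s,t,r,h))[0]-px)**2) for t in g]) for c,px in obs)
    i=e.argmin();return g[i],np.sqrt(e[i]/len(obs))
E
python3 - <<'E'
from h import *
T=lambda x,y:np.array([215+x/4-.375,125+y/4-.375]);S=lambda x,y:np.array([225+x/4-.375,130+y/4-.375])
C=np.array([[.062,.062,0],[.062,-.062,0],[-.062,-.062,0],[-.062,.062,0]])
o={'top':np.array([T(232,103),T(463,107),T(455,326),T(233,322)]),'scene':np.array([S(352,139),S(545,266),S(390,475),S(203,333)])}
for cs in (['top'],['scene'],['top','scene']):
    r=least_squares(lambda s:np.concatenate([(proj(c,face(s,C))-o[c]).ravel() for c in cs]),[.6,0,0]);print(cs,r.x.round(4),np.sqrt(2*r.cost/len(r.fun)/1))
s=r.x;np.save('s.npy',s)
for nm,h in(('dial centre',.043),('base',.026)):
    print(nm,[((proj(c,face(s,[[0,0,h]]))[0]-off)*4).round() for c,off in(('top',[215,125]),('scene',[225,130]))])
print('ptr',fit_ang(s,[('top',T(317,262))],.019,.052),fit_ang(s,[('scene',S(298,270))],.019,.052),fit_ang(s,[('top',[292.8,192.7]),('scene',[296.8,197.9])],.02,.052))
print('mark',fit_ang(s,[('top',T(260,232))],.046,.005),fit_ang(s,[('top',[291.7,188.4])],.02,.052))
print('mk scene',fit_ang(s,[('scene',S(288,265))],.046,.005))
print('topmark',fit_ang(s,[('top',T(347,127))],.051,0))
def onplane(c,px,z): return least_squares(lambda p:(proj(c,[p[0],p[1],z])-px).ravel(),[.6,0]).x.round(3)
print(onplane('top',[246.8,238.3],0),onplane('top',[364.2,208.9],0),onplane('top',[245.2,176.1],0))
print('axis',face(s,[[0,0,.03],[0,0,.13]]).round(4))
E
```

```text
['top'] [ 0.5865 -0.0341  0.0032] 0.3238220221268937
['scene'] [ 0.5862 -0.032   0.0014] 0.30392794741683854
['top', 'scene'] [ 0.5862 -0.033   0.0021] 0.469274059005158
dial centre [array([341., 237.]), array([344., 271.])]
base [array([341., 228.]), array([355., 283.])]
ptr (np.float64(0.352), np.float64(0.9652649135953251)) (np.float64(0.376), np.float64(0.5990812208078147)) (np.float64(0.278), np.float64(1.9425822481890427))
mark (np.float64(0.872), np.float64(0.34713387662960504)) (np.float64(0.666), np.float64(0.45207603946674046))
mk scene (np.float64(0.846), np.float64(0.32054835704119267))
topmark (np.float64(2.638), np.float64(0.08518759047831771))
[0.455 0.085] [ 0.528 -0.179] [0.598 0.095]
axis [[ 0.5726 -0.0331  0.0647]
 [ 0.5272 -0.0332  0.1538]]
```

```bash
cat > rel.py <<'E'
import numpy as np
from scipy.spatial.transform import Rotation as R
from station import monitor
def cur():
    o=monitor.get_obs();w,x,y,z=o['tool_rot'];return o,np.array(o['eef_pos']),R.from_quat([x,y,z,w])
def Rt(delta,yaw=0.002,tilt=np.radians(27)): # delta: clockwise turn of jaws from uphill
    z=np.array([np.sin(tilt),0,-np.cos(tilt)]);up=np.array([np.cos(tilt),0,np.sin(tilt)]);l=np.array([0,1,0])
    y=np.cos(delta)*up-np.sin(delta)*l
    return R.from_euler('z',yaw)*R.from_matrix(np.c_[np.cross(y,z),y,z])
def rel(p,Rg):
    o,p0,R0=cur();print('shift',(R0.inv().apply(np.array(p)-p0)/.2).round(3),'turn',((R0.inv()*Rg).as_rotvec()/np.pi).round(3))
def state():
    o,p,r=cur();print('t',round(o['t'],2),'p',p.round(4),'z',r.as_matrix()[:,2].round(3),'y',r.as_matrix()[:,1].round(3),'q',np.round(o['q'],2),'F',np.round(o['contact_force'],1),'M',np.round(o['torque'],2),'g',round(o['gripper_width'],3))
E
python3 - <<'E'
from rel import *
g=Rt(-1.2);_,p0,R0=cur()
for p in [(.33,.53,.26),(.36,.50,.26)]: rel(p,R0)
rel((.45,.30,.24),g)
E
```

```text
shift [-0.893 -0.384 -0.143] turn [0. 0. 0.]
shift [-1.077 -0.489 -0.143] turn [0. 0. 0.]
shift [-1.775 -1.335 -0.043] turn [-0.047 -0.142  0.032]
```

jog_arm --plan '[{"x": -0.9,"y": -0.4,"z": -0.14},{"x": -0.9,"y": -0.5,"z": -0.14},{"x": -0.95,"y": -0.7,"z": -0.14},{"x": -0.98,"y": -0.85,"z": -0.14},{"x": -1,"y": -1,"z": -0.14},{"x": -1,"y": -1,"z": -0.14},{"x": -1,"y": -1,"z": -0.14},{"x": -1,"y": -1,"z": -0.14},{"x": -1,"y": -1,"z": -0.14}]' --hand 1 --grip_force 40

```text
invalid input at $.plan[0]: expected keys x, y, z, wx, wy, wz
```

```bash
python3 - <<'E'
from rel import *
state();rel((.46,.22,.25),Rt(-1.2))
rel((.50,.07,.25),Rt(-1.2))
E
```

```text
t 0.8 p [0.178  0.6511 0.2313] z [-0.  0. -1.] y [0.264 0.965 0.   ] q [-1.41  0.48  0.02  1.56 -0.01  1.11 -0.08] F [-0.3  0.2 -0.7] M [-0.01  0.02  0.  ] g 1.001
shift [-1.929 -1.708 -0.093] turn [-0.047 -0.142  0.032]
shift [-2.319 -2.378 -0.094] turn [-0.047 -0.142  0.032]
```

jog_arm --plan '[{"x": -0.9,"y": -0.4,"z": -0.14,"wx": 0,"wy": 0,"wz": 0},{"x": -0.9,"y": -0.4,"z": -0.14,"wx": 0,"wy": 0,"wz": 0},{"x": -0.9,"y": -0.5,"z": -0.14,"wx": 0,"wy": 0,"wz": 0},{"x": -1,"y": -0.7,"z": -0.14,"wx": 0,"wy": 0,"wz": 0},{"x": -1,"y": -0.9,"z": -0.14,"wx": 0,"wy": 0,"wz": 0},{"x": -1,"y": -1,"z": -0.14,"wx": 0,"wy": 0,"wz": 0},{"x": -1,"y": -1,"z": -0.14,"wx": 0,"wy": 0,"wz": 0},{"x": -1,"y": -1,"z": -0.14,"wx": 0,"wy": 0,"wz": 0},{"x": -1,"y": -1,"z": -0.14,"wx": 0,"wy": 0,"wz": 0}]' --hand 1 --grip_force 40

```text
t: 1.55
eef_pos: [0.3195, 0.4027, 0.26]
tool_rot: [0.0, 0.135, 0.991, 0.0]
contact_force: [0.1, 0.4, 0.3]
gripper_width: 1.0
```

```bash
python3 - <<'E'
from rel import *
state();rel((.48,.22,.26),Rt(-1.2))
rel((.50,.10,.26),Rt(-1.2))
E
```

```text
t 1.55 p [0.3195 0.4027 0.26  ] z [ 0.001  0.    -1.   ] y [0.268 0.963 0.001] q [-1.1   0.18  0.09  1.91 -0.02  1.05  0.3 ] F [0.1 0.4 0.3] M [0.04 0.05 0.  ] g 1.0
shift [-1.018 -0.665  0.   ] turn [-0.047 -0.142  0.03 ]
shift [-1.275 -1.216 -0.   ] turn [-0.047 -0.142  0.03 ]
```

jog_arm --plan '[{"x": -0.2,"y": -0.14,"z": 0,"wx": -0.01,"wy": -0.03,"wz": 0.01},{"x": -0.4,"y": -0.28,"z": 0,"wx": -0.02,"wy": -0.06,"wz": 0.01},{"x": -0.6,"y": -0.4,"z": 0,"wx": -0.03,"wy": -0.09,"wz": 0.02},{"x": -0.8,"y": -0.54,"z": 0,"wx": -0.04,"wy": -0.12,"wz": 0.03},{"x": -1,"y": -0.75,"z": 0,"wx": -0.047,"wy": -0.142,"wz": 0.03},{"x": -1,"y": -0.95,"z": 0,"wx": -0.047,"wy": -0.142,"wz": 0.03},{"x": -1,"y": -1,"z": 0,"wx": -0.047,"wy": -0.142,"wz": 0.03},{"x": -1,"y": -1,"z": 0,"wx": -0.047,"wy": -0.142,"wz": 0.03}]'

```text
t: 2.22
eef_pos: [0.4584, 0.1506, 0.2593]
tool_rot: [0.228, 0.181, 0.956, 0.041]
contact_force: [-0.3, 0.2, -0.8]
gripper_width: 1.004
```

```bash
python3 - <<'E'
from rel import *
from h import *
s=np.load('s.npy');s[0]+=.0003;s[1]-=.0012;np.save('s2.npy',s)
state();g=Rt(-1.2)
for h in(.15,.10,.03): p=face(s,[[0,0,h]])[0];print(p);rel(p,g)
E
```

```text
t 2.22 p [0.4584 0.1506 0.2593] z [ 0.452 -0.004 -0.892] y [0.327 0.931 0.162] q [-0.96 -0.11  0.31  2.29  0.54  0.64  0.16] F [-0.3  0.2 -0.8] M [ 0.03  0.52 -0.07] g 1.004
[ 0.51842443 -0.03438437  0.17165098]
shift [-0.402 -0.834  0.53 ] turn [-0.002 -0.    -0.001]
[ 0.54112391 -0.03433722  0.12710065]
shift [-0.402 -0.833  0.78 ] turn [-0.002 -0.    -0.001]
[ 0.57290318 -0.0342712   0.0647302 ]
shift [-0.402 -0.831  1.13 ] turn [-0.002 -0.    -0.001]
```

jog_arm --plan '[{"x": -0.08,"y": -0.17,"z": 0.05,"wx": 0,"wy": 0,"wz": 0},{"x": -0.16,"y": -0.34,"z": 0.1,"wx": 0,"wy": 0,"wz": 0},{"x": -0.24,"y": -0.5,"z": 0.2,"wx": 0,"wy": 0,"wz": 0},{"x": -0.32,"y": -0.67,"z": 0.35,"wx": 0,"wy": 0,"wz": 0},{"x": -0.4,"y": -0.834,"z": 0.53,"wx": 0,"wy": 0,"wz": 0},{"x": -0.402,"y": -0.834,"z": 0.53,"wx": 0,"wy": 0,"wz": 0},{"x": -0.402,"y": -0.834,"z": 0.53,"wx": 0,"wy": 0,"wz": 0},{"x": -0.402,"y": -0.834,"z": 0.53,"wx": 0,"wy": 0,"wz": 0}]'

```text
t: 2.88
eef_pos: [0.5202, -0.0345, 0.171]
tool_rot: [0.229, 0.181, 0.956, 0.041]
contact_force: [-0.1, 0.5, 0.2]
gripper_width: 1.0
```

```bash
python3 - <<'E'
from rel import *
from h import *
s=np.load('s2.npy')
state();g=Rt(-1.2)
for h in(.10,.03): p=face(s,[[0,0,h]])[0];rel(p,g)
E
```

```text
t 2.88 p [ 0.5202 -0.0345  0.171 ] z [ 0.452 -0.005 -0.892] y [0.327 0.931 0.16 ] q [-0.63  0.12  0.6   2.35 -0.19  0.22  1.32] F [-0.1  0.5  0.2] M [ 0.01  0.48 -0.02] g 1.0
shift [ 0.006 -0.     0.243] turn [-0.002 -0.    -0.001]
shift [0.006 0.002 0.593] turn [-0.002 -0.    -0.001]
```

jog_arm --plan '[{"x": 0.006,"y": 0,"z": 0.12,"wx": 0,"wy": 0,"wz": 0},{"x": 0.006,"y": 0,"z": 0.243,"wx": 0,"wy": 0,"wz": 0},{"x": 0.006,"y": 0,"z": 0.3,"wx": 0,"wy": 0,"wz": 0},{"x": 0.006,"y": 0,"z": 0.3,"wx": 0,"wy": 0,"wz": 0}]'

```text
t: 3.22
eef_pos: [0.5389, -0.0301, 0.1261]
tool_rot: [0.222, 0.18, 0.957, 0.045]
contact_force: [-0.9, 1.1, -0.4]
gripper_width: 1.0
```

```bash
python3 - <<'E'
from rel import *
from h import *
import cv2
s=np.load('s2.npy')
state();g=Rt(-1.2)
for h in(.03,): p=face(s,[[0,0,h]])[0];rel(p,g)
a=cams.read_camera('scene')[:,:,::-1];b=cams.read_camera('top')[:,:,::-1]
cv2.imwrite('pics/c.png',np.vstack([cv2.resize(a[110:260,210:410],None,fx=2,fy=2,interpolation=2),cv2.resize(b[115:265,210:410],None,fx=2,fy=2,interpolation=2)]))
E
```

```text
t 3.22 p [ 0.5389 -0.0301  0.1261] z [ 0.441  0.006 -0.897] y [0.325 0.931 0.165] q [-0.6   0.28  0.6   2.34 -0.92  0.18  2.03] F [-0.9  1.1 -0.4] M [-0.06  0.48 -0.07] g 1.0
shift [-0.024 -0.015  0.35 ] turn [-0.    -0.005 -0.001]
```

View pics/c.png

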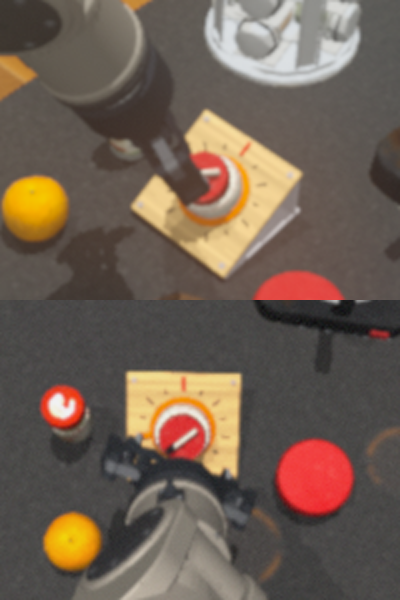

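```bash
cat > kin.py <<'E'
import numpy as np, itertools
from scipy.spatial.transform import Rotation as R
from scipy.optimize import least_squares
def fk(q,par,sg):
    y0,d1,a,d3,a2,d5,b,d7,c,a0=par
    r=R.from_euler('z',sg[0]*q[0]+y0);p=np.array([0,0,d1])+r.apply([a0,0,0])
    r=r*R.from_euler('y',q[1])*R.from_euler('z',sg[1]*q[2]);p=p+r.apply([a,0,d3])
    r=r*R.from_euler('y',q[3]);p=p+r.apply([a2,0,0])
    p=p+r.apply([0,0,d5]);r=r*R.from_euler('z',sg[2]*q[4])*R.from_euler('y',q[5]);p=p+r.apply([b,0,d7])
    return p,r*R.from_euler('z',sg[3]*q[6]+c)
E
cat > data.py <<'E'
D=[([-1.412,.477,.022,1.555,-.011,1.109,-.083],[.1778,.6505,.2303],[-.00005,.133,.9911,-.0009]),
([-1.1,.18,.09,1.91,-.02,1.05,.3],[.3195,.4027,.26],[0,.135,.991,0]),
([-.96,-.11,.31,2.29,.54,.64,.16],[.4584,.1506,.2593],[.228,.181,.956,.041]),
([-.63,.12,.6,2.35,-.19,.22,1.32],[.5202,-.0345,.171],[.229,.181,.956,.041]),
([-.6,.28,.6,2.34,-.92,.18,2.03],[.5389,-.0301,.1261],[.222,.18,.957,.045])]
E
python3 - <<'E'
from kin import *; from data import D
res=[]
for sg in itertools.product([1,-1],repeat=4):
  for c0 in(0,1.57,3.14,-1.57):
   for y0 in (0,3.1):
    def f(x):
        e=[]
        for q,p,w in D:
            P,r=fk(q,x,sg);g=R.from_quat([w[1],w[2],w[3],w[0]])
            e+=list((P-p)*2)+list((g.inv()*r).as_rotvec()*.5)
        return e+list(.01*(x[[2,4,6,9]]))
    r=least_squares(f,[y0,.3,0,.4,0,.4,0,.25,c0,0],max_nfev=60);res.append((r.cost,sg,r.x))
res.sort(key=lambda t:t[0])
for t in res[:3]: print(t[0],t[1],t[2].round(3))
E
```

```text
0.0011222095073410423 (-1, -1, -1, -1) [-9.800e-02  3.640e-01 -2.000e-03  5.340e-01  1.400e-02  4.940e-01
 -1.000e-03  3.750e-01  1.479e+00 -5.000e-03]
0.0011222095073410928 (-1, -1, -1, -1) [-9.800e-02  3.640e-01 -2.000e-03  5.340e-01  1.400e-02  4.940e-01
 -1.000e-03  3.750e-01  1.479e+00 -5.000e-03]
0.0011222095073410954 (-1, -1, -1, -1) [-9.800e-02  3.640e-01 -2.000e-03  5.340e-01  1.400e-02  4.940e-01
 -1.000e-03  3.750e-01  1.479e+00 -5.000e-03]
```

```bash
python3 - <<'E'
from kin import *; from data import D
from rel import *
o,p,r=cur();D[-1]=(o['q'],o['eef_pos'],o['tool_rot'])
sg=(-1,-1,-1,-1)
def full(x): return np.array([0,x[0],0,x[1],0,x[2],0,x[3],np.pi/2,0])
def f(x):
    e=[]
    for q,p,w in D:
        P,r=fk(np.array(q)+x[4:11],full(x),sg);g=R.from_quat([w[1],w[2],w[3],w[0]])
        e+=list((P-p)*2)+list((g.inv()*r).as_rotvec()*.5)
    return e+list(.05*x[4:])
r=least_squares(f,[.36,.5,.5,.37]+[0]*7);print(r.cost,r.x.round(3));print(np.array(r.fun[:30]).reshape(5,6).round(3))
np.save('kx.npy',r.x)
x=r.x
from h import *
s=np.load('s2.npy');pt=face(s,[[0,0,.03]])[0]
lo=np.array([-2.96,-.34,-1.41,.24,-1.37,.17,-2.96]);hi=np.array([2.96,2.1,1.46,2.44,4.51,1.92,2.96])
for h in(.15,.09,.03):
 pt=face(s,[[0,0,h]])[0]
 for dl in(-1.2,0,1.2,):
  g=Rt(dl);sols=[]
  rng=np.random.default_rng(0)
  for k in range(60):
   q0=rng.uniform(lo,hi);q0[0]=-q0[2]+rng.normal()*.3
   def e(q):
     P,r2=fk(q+x[4:11],full(x),sg);return np.r_[(P-pt)*3,(g.inv()*r2).as_rotvec()]
   z=least_squares(e,np.clip(q0,lo+.01,hi-.01),bounds=(lo,hi),max_nfev=80)
   if z.cost<1e-7:sols.append(z.x)
  sols=np.array(sols);print(h,dl,len(sols));
  if len(sols): print(sols[np.argsort(sols[:,2])][::max(1,len(sols)//6)].round(2))
E
```

```text
0.0010365683675773601 [ 0.342  0.535  0.489  0.371  0.081 -0.026  0.022  0.019 -0.002  0.003
  0.102]
[[ 0.012 -0.003  0.014 -0.004 -0.004 -0.   ]
 [-0.02   0.007 -0.001 -0.004 -0.     0.   ]
 [-0.005 -0.002  0.001  0.017 -0.006  0.001]
 [ 0.008  0.007 -0.003  0.015 -0.009  0.001]
 [ 0.     0.    -0.011  0.016 -0.008 -0.001]]
0.15 -1.2 26
[[ 1.28  0.29 -1.41  2.35  0.81  0.33  0.42]
 [ 1.27  0.27 -1.39  2.35  0.77  0.32  0.46]
 [ 1.12  0.18 -1.19  2.35  0.44  0.26  0.77]
 [ 0.61  0.1  -0.63  2.35  0.02  0.23  1.18]
 [ 0.2   0.09 -0.21  2.35 -0.13  0.24  1.32]
 [-0.2   0.09  0.21  2.35 -0.26  0.24  1.44]
 [-0.98  0.15  1.03  2.35 -0.61  0.28  1.78]]
0.15 0 30
[[ 1.28  0.29 -1.41  2.35  0.81  0.33 -0.78]
 [ 1.26  0.27 -1.38  2.35  0.75  0.31 -0.72]
 [ 0.8   0.12 -0.84  2.35  0.12  0.23 -0.13]
 [ 0.38  0.1  -0.4   2.35 -0.07  0.23  0.06]
 [ 0.08  0.09 -0.08  2.35 -0.17  0.24  0.16]
 [-0.36  0.1   0.37  2.35 -0.31  0.24  0.29]]
0.15 1.2 8
[[ 1.26  0.27 -1.38  2.35  0.76  0.31 -1.93]
 [ 1.24  0.24 -1.34  2.35  0.68  0.3  -1.86]
 [ 1.17  0.2  -1.26  2.35  0.53  0.27 -1.72]
 [ 1.14  0.19 -1
[... 1610 characters left out ...]

 [-0.31  0.43  0.34  2.3   4.51  0.17  2.91]
 [-1.04  1.02  1.36  2.3   4.51  0.96  2.61]]
0.03 0 34
[[ 1.05  1.03 -1.41  2.3   1.76  0.89 -1.45]
 [ 0.79  0.6  -0.95  2.3   1.71  0.39 -1.59]
 [ 0.52  0.47 -0.62  2.3   1.76  0.19 -1.7 ]
 [ 0.49  0.46 -0.58  2.3   1.77  0.18 -1.72]
 [-0.31  0.43  0.33  2.3   4.51  0.17  1.71]
 [-0.31  0.43  0.33  2.3   4.51  0.17  1.71]
 [-1.04  1.02  1.37  2.3   4.51  0.97  1.41]]
0.03 1.2 24
[[ 1.05  1.01 -1.4   2.3   1.76  0.87 -2.66]
 [ 0.67  0.52 -0.79  2.3   1.73  0.28 -2.84]
 [ 0.49  0.46 -0.58  2.3   1.77  0.17 -2.92]
 [-0.31  0.43  0.33  2.3   4.51  0.17  0.51]
 [-0.31  0.43  0.33  2.3   4.51  0.17  0.51]
 [-1.04  1.02  1.36  2.3   4.51  0.96  0.21]]
```

```bash
cat > sim.py <<'E'
from kin import *
from scipy.optimize import lsq_linear
x=np.load('kx.npy');sg=(-1,-1,-1,-1);par=np.array([0,x[0],0,x[1],0,x[2],0,x[3],np.pi/2,0])
lo=np.array([-2.96,-.34,-1.41,.24,-1.37,.17,-2.96]);hi=np.array([2.96,2.1,1.46,2.44,4.51,1.92,2.96])
F=lambda q:fk(np.asarray(q)+x[4:11],par,sg)
def err(q,p,g):
    P,r=F(q);return np.r_[(p-P)*3,(r.inv()*g).as_rotvec()]
def move(q,p,g,lam=.03,n=40,qn=None,kn=0):
    # interpolated move, bounded damped steps
    P0,r0=F(q);w=(r0.inv()*g).as_rotvec()
    for i in range(1,n+11):
        f=min(1,i/n);pp=P0+f*(p-P0);gg=r0*R.from_rotvec(w*f)
        e=err(q,pp,gg);J=np.array([(err(q+1e-5*u,pp,gg)-e)/-1e-5 for u in np.eye(7)]).T
        b=np.zeros(7) if qn is None else kn*(qn-q)
        dq=lsq_linear(np.r_[J,lam*np.eye(7)],np.r_[e,lam*b],bounds=(np.maximum(lo+.01-q,-.3)-1e-6,np.maximum(np.minimum(hi-.01-q,.3),1e-6))).x
        q=q+dq
    return q,np.linalg.norm(err(q,p,g))
E
python3 - <<'E'
from sim import *;from data import D
for lam in(.03,):
 for kn in(0,.05):
  q=np.array(D[0][0])
  for qq,p,w in D[1:]:
    q,e=move(q,np.array(p),R.from_quat([w[1],w[2],w[3],w[0]]),lam,30,np.array([0,.5,0,1.5,0,1.1,0]),kn);print(lam,kn,q.round(2),'obs',qq,round(e,3))
E
```

```text
0.03 0 [-1.13  0.19  0.14  1.9  -0.03  1.06  0.33] obs [-1.1, 0.18, 0.09, 1.91, -0.02, 1.05, 0.3] 0.0
0.03 0 [-0.94 -0.12  0.32  2.3   0.5   0.6   0.23] obs [-0.96, -0.11, 0.31, 2.29, 0.54, 0.64, 0.16] 0.0
0.03 0 [-0.65  0.12  0.67  2.35 -0.4   0.25  1.57] obs [-0.63, 0.12, 0.6, 2.35, -0.19, 0.22, 1.32] 0.0
0.03 0 [-0.39  0.24  0.4   2.34 -0.8   0.19  1.95] obs [-0.6, 0.28, 0.6, 2.34, -0.92, 0.18, 2.03] 0.0
0.03 0.05 [-0.63  0.2  -0.42  1.9   0.08  1.06  0.22] obs [-1.1, 0.18, 0.09, 1.91, -0.02, 1.05, 0.3] 0.0
0.03 0.05 [-0.31 -0.11 -0.26  2.3   0.33  0.56  0.39] obs [-0.96, -0.11, 0.31, 2.29, 0.54, 0.64, 0.16] 0.0
0.03 0.05 [ 0.08  0.1  -0.09  2.35 -0.13  0.24  1.31] obs [-0.63, 0.12, 0.6, 2.35, -0.19, 0.22, 1.32] 0.0
0.03 0.05 [-0.33  0.23  0.34  2.33 -0.72  0.18  1.88] obs [-0.6, 0.28, 0.6, 2.34, -0.92, 0.18, 2.03] 0.002
```

```bash
cat > search.py <<'E'
from sim import *;from rel import Rt,cur
from h import face
import time
s=np.load('s2.npy');o,p,r=cur();q0=np.array(o['q'])
T={h:face(s,[[0,0,h]])[0] for h in(.15,.09,.03)}
rng=np.random.default_rng(1);best=[];t0=time.time()
up,_=move(q0,T[.15]+[-.02,0,.05],Rt(-1.2,tilt=.3),n=12)
def ori(d,tl,sd): return R.from_rotvec([sd,0,0])*Rt(d,tilt=tl)
while time.time()-t0<240:
    n=rng.integers(1,3);W=[(np.array([rng.uniform(.47,.62),rng.uniform(-.35,.1),rng.uniform(.22,.34)]),rng.uniform(-3.2,0.5),rng.uniform(-.2,.5),rng.uniform(-.6,.6)) for _ in range(n)]
    W.append((T[.15]+[0,0,.02],rng.uniform(-3.2,-2.4),.3,rng.uniform(-.4,.4)))
    q=up;ok=True;L=[]
    for w in W:
        q,e=move(q,w[0],ori(*w[1:]),n=14);L.append(q)
        if e>.03: ok=False;break
    if not ok: continue
    d=W[-1][1]
    for h in(.09,.03):
        q,e=move(q,T[h],Rt(d),n=10);L.append(q)
        if e>.01: ok=False;break
    if ok: best.append((abs(q[6]-1.5)*.3-min(q[5],.4)+ .3*n-min(q[2]+1.41,.3),W,L))
best.sort(key=lambda t:t[0]);print(len(best))
for b in best[:3]:
    print(round(b[0],3))
    for w in b[1]: print('  wp',w[0].round(3),np.round(w[1:],2))
    print(np.array(b[2]).round(2))
E
python3 search.py
```

```text
302
-0.207
  wp [ 0.591 -0.061  0.334] [-1.78  0.12 -0.25]
  wp [ 0.518 -0.034  0.192] [-3.19  0.3  -0.05]
[[-1.04  0.34  1.09  1.75 -0.05  1.07  1.83]
 [ 0.6   0.14 -0.7   2.2   0.22  0.54  2.95]
 [ 0.68  0.32 -0.77  2.34  1.06  0.18  2.16]
 [ 0.55  0.48 -0.65  2.3   1.75  0.21  1.5 ]]
-0.207
  wp [ 0.478 -0.139  0.304] [-2.16 -0.07 -0.32]
  wp [ 0.518 -0.034  0.192] [-3.18  0.3  -0.37]
[[-1.02  0.27  1.12  1.89  0.12  1.13  2.19]
 [-1.15  0.25  0.91  2.2   0.41  0.57  2.65]
 [ 0.68  0.32 -0.77  2.34  1.06  0.18  2.15]
 [ 0.55  0.48 -0.65  2.3   1.75  0.21  1.49]]
-0.206
  wp [ 0.597 -0.077  0.317] [-0.87  0.05  0.31]
  wp [ 0.518 -0.034  0.192] [-3.18  0.3  -0.04]
[[-0.54  0.51  1.05  1.64 -0.71  1.43  1.52]
 [ 0.62  0.14 -0.72  2.2   0.2   0.54  2.95]
 [ 0.68  0.32 -0.77  2.34  1.06  0.18  2.15]
 [ 0.55  0.48 -0.65  2.3   1.75  0.21  1.49]]
```

```bash
python3 - <<'E'
from rel import *
rel((.56,-.05,.30),Rt(-1.8,tilt=.15))
E
```

```text
shift [-0.482  0.084 -0.736] turn [ 0.008  0.098 -0.19 ]
```

jog_arm --plan '[{"x": 0,"y": 0,"z": -0.18,"wx": 0,"wy": 0,"wz": 0},{"x": -0.05,"y": 0,"z": -0.34,"wx": 0,"wy": 0.02,"wz": -0.02},{"x": -0.15,"y": 0.03,"z": -0.5,"wx": 0.002,"wy": 0.04,"wz": -0.05},{"x": -0.3,"y": 0.05,"z": -0.62,"wx": 0.004,"wy": 0.06,"wz": -0.08},{"x": -0.42,"y": 0.08,"z": -0.7,"wx": 0.006,"wy": 0.08,"wz": -0.11},{"x": -0.48,"y": 0.084,"z": -0.74,"wx": 0.008,"wy": 0.098,"wz": -0.14},{"x": -0.48,"y": 0.084,"z": -0.74,"wx": 0.008,"wy": 0.098,"wz": -0.17},{"x": -0.48,"y": 0.084,"z": -0.74,"wx": 0.008,"wy": 0.098,"wz": -0.19},{"x": -0.48,"y": 0.084,"z": -0.74,"wx": 0.008,"wy": 0.098,"wz": -0.19}]'

```text
t: 4.07
eef_pos: [0.5603, -0.0499, 0.3016]
tool_rot: [0.075, -0.116, 0.99, -0.011]
contact_force: [0.2, 0.3, -0.3]
gripper_width: 0.997
```

```bash
python3 - <<'E'
from rel import *
from sim import *
state()
p=np.array([.525,-.034,.23]);rel(p,Rt(-2.5,tilt=.2));rel(p,Rt(-3.2,tilt=.3))
o,_,_=cur();q=np.array(o['q'])
for d,t in((-2.5,.2),(-2.8,.25),(-3.2,.3)):q,e=move(q,p,Rt(d,tilt=t),n=14);print(q.round(2),e)
E
```

```text
t 4.07 p [ 0.5603 -0.0499  0.3016] z [ 0.152 -0.004 -0.988] y [-0.227  0.973 -0.038] q [-0.93  0.22  1.08  1.9  -0.25  0.99  2.05] F [ 0.2  0.3 -0.3] M [0.04 0.16 0.05] g 0.997
shift [0.204 0.131 0.327] turn [ 0.007 -0.014 -0.222]
shift [0.204 0.131 0.327] turn [ 0.04  -0.032 -0.444]
[-0.88  0.18  0.93  2.06 -0.22  0.78  2.68] 4.3874445630857173e-16
[-0.86  0.14  0.89  2.1  -0.18  0.71  2.94] 5.659374161664304e-16
[ 1.24  0.18 -1.35  2.15  0.24  0.65  2.95] 9.801602121954937e-16
```

jog_arm --plan '[{"x": 0.05,"y": 0.03,"z": 0.08,"wx": 0.001,"wy": -0.003,"wz": -0.035},{"x": 0.1,"y": 0.06,"z": 0.16,"wx": 0.002,"wy": -0.006,"wz": -0.07},{"x": 0.15,"y": 0.1,"z": 0.24,"wx": 0.004,"wy": -0.008,"wz": -0.105},{"x": 0.2,"y": 0.13,"z": 0.32,"wx": 0.005,"wy": -0.01,"wz": -0.14},{"x": 0.204,"y": 0.131,"z": 0.327,"wx": 0.006,"wy": -0.012,"wz": -0.175},{"x": 0.204,"y": 0.131,"z": 0.327,"wx": 0.007,"wy": -0.014,"wz": -0.21},{"x": 0.204,"y": 0.131,"z": 0.327,"wx": 0.01,"wy": -0.018,"wz": -0.24},{"x": 0.204,"y": 0.131,"z": 0.327,"wx": 0.014,"wy": -0.02,"wz": -0.27},{"x": 0.204,"y": 0.131,"z": 0.327,"wx": 0.018,"wy": -0.022,"wz": -0.3},{"x": 0.204,"y": 0.131,"z": 0.327,"wx": 0.021,"wy": -0.024,"wz": -0.32}]'

```text
t: 4.9
eef_pos: [0.5247, -0.0342, 0.2299]
tool_rot: [0.1, -0.577, 0.807, -0.074]
contact_force: [-0.3, -0.2, 0.4]
gripper_width: 0.998
```

```bash
python3 - <<'E'
from rel import *
state()
p=np.array([.525,-.034,.23]);rel(p,Rt(-3.2,tilt=.3))
E
```

```text
t 4.9 p [ 0.5247 -0.0342  0.2299] z [ 0.246 -0.004 -0.969] y [-0.917  0.324 -0.234] q [-0.83  0.12  0.84  2.13 -0.13  0.69  2.9 ] F [-0.3 -0.2  0.4] M [-0.    0.28 -0.01] g 0.998
shift [-0.002 -0.001 -0.   ] turn [ 0.016 -0.004 -0.124]
```

Now q7 nears its limit; carry on slowly to swivel the elbow.

jog_arm --plan '[{"x": 0,"y": 0,"z": 0,"wx": 0.002,"wy": 0,"wz": -0.015},{"x": 0,"y": 0,"z": 0,"wx": 0.004,"wy": -0.001,"wz": -0.03},{"x": 0,"y": 0,"z": 0,"wx": 0.006,"wy": -0.002,"wz": -0.045},{"x": 0,"y": 0,"z": 0,"wx": 0.008,"wy": -0.002,"wz": -0.06},{"x": 0,"y": 0,"z": 0,"wx": 0.01,"wy": -0.003,"wz": -0.075},{"x": 0,"y": 0,"z": 0,"wx": 0.012,"wy": -0.003,"wz": -0.09},{"x": 0,"y": 0,"z": 0,"wx": 0.014,"wy": -0.004,"wz": -0.105},{"x": 0,"y": 0,"z": 0,"wx": 0.016,"wy": -0.004,"wz": -0.12},{"x": 0,"y": 0,"z": 0,"wx": 0.016,"wy": -0.004,"wz": -0.124},{"x": 0,"y": 0,"z": 0,"wx": 0.016,"wy": -0.004,"wz": -0.124}]'

```text
t: 5.73
eef_pos: [0.5227, -0.0367, 0.2241]
tool_rot: [-0.096, 0.702, -0.698, 0.103]
contact_force: [0.3, -0.3, -0.6]
gripper_width: 1.002
```

```bash
python3 - <<'E'
from rel import *
state()
p=np.array([.525,-.034,.23]);rel(p,Rt(-3.2,tilt=.3))
E
```

```text
t 5.73 p [ 0.5227 -0.0367  0.2241] z [ 0.278 -0.008 -0.961] y [-0.961 -0.008 -0.278] q [ 0.39  0.13 -0.49  2.1   0.16  0.65  2.95] F [ 0.3 -0.3 -0.6] M [-0.02  0.31 -0.01] g 1.002
shift [-0.013 -0.019 -0.025] turn [ 0.006 -0.003 -0.017]
```

```bash
python3 - <<'E'
from rel import *
from sim import *
from h import face
s=np.load('s2.npy');o,_,_=cur();q=np.array(o['q'])
T=lambda h:face(s,[[0,0,h]])[0]
print('plan A');qq=q
for h,t in((.16,.38),(.13,.471),(.10,.471),(.07,.471),(.03,.471)):
    qq,e=move(qq,T(h),Rt(-3.2,tilt=t),n=14);print(h,qq.round(2),round(e,4))
for d in np.arange(-3,-.4,.4):
    qq,e=move(qq,T(.03),Rt(d),n=14);print(d,qq.round(2),round(e,4))
rel(T(.16),Rt(-3.2,tilt=.38));rel(T(.10),Rt(-3.2))
E
```

```text
plan A
0.16 [ 1.03  0.16 -1.1   2.28  0.25  0.4   2.95] 0.0
0.13 [ 0.82  0.2  -0.89  2.35  0.49  0.21  2.72] 0.0
0.1 [ 0.7   0.29 -0.79  2.34  0.91  0.18  2.32] 0.0
0.07 [ 0.62  0.37 -0.72  2.33  1.32  0.18  1.92] 0.0
0.03 [ 0.56  0.48 -0.66  2.3   1.75  0.21  1.52] 0.0
-3.0 [ 0.58  0.49 -0.69  2.3   1.74  0.23  1.33] 0.0
-2.6 [ 0.64  0.51 -0.76  2.3   1.73  0.26  0.95] 0.0
-2.2 [ 0.68  0.53 -0.81  2.3   1.72  0.3   0.57] 0.0
-1.8000000000000003 [ 0.72  0.55 -0.87  2.3   1.72  0.33  0.18] 0.0
-1.4000000000000004 [ 0.76  0.58 -0.92  2.3   1.72  0.36 -0.2 ] 0.0
-1.0000000000000004 [ 0.79  0.6  -0.96  2.3   1.71  0.39 -0.59] 0.0
-0.6000000000000005 [ 0.83  0.62 -1.    2.3   1.71  0.42 -0.98] 0.0
shift [-0.014  0.103  0.197] turn [ 0.031 -0.002 -0.017]
shift [-0.016  0.046  0.491] turn [ 0.06  -0.001 -0.016]
```

jog_arm --plan '[{"x": 0,"y": 0.03,"z": 0.05,"wx": 0.008,"wy": 0,"wz": -0.005},{"x": -0.005,"y": 0.06,"z": 0.1,"wx": 0.016,"wy": 0,"wz": -0.01},{"x": -0.01,"y": 0.09,"z": 0.15,"wx": 0.024,"wy": -0.002,"wz": -0.015},{"x": -0.014,"y": 0.1,"z": 0.2,"wx": 0.031,"wy": -0.002,"wz": -0.016},{"x": -0.014,"y": 0.09,"z": 0.25,"wx": 0.04,"wy": -0.002,"wz": -0.016},{"x": -0.014,"y": 0.075,"z": 0.3,"wx": 0.05,"wy": -0.001,"wz": -0.016},{"x": -0.016,"y": 0.06,"z": 0.35,"wx": 0.06,"wy": -0.001,"wz": -0.016},{"x": -0.016,"y": 0.046,"z": 0.4,"wx": 0.06,"wy": -0.001,"wz": -0.016},{"x": -0.016,"y": 0.046,"z": 0.45,"wx": 0.06,"wy": -0.001,"wz": -0.016},{"x": -0.016,"y": 0.046,"z": 0.49,"wx": 0.06,"wy": -0.001,"wz": -0.016},{"x": -0.016,"y": 0.046,"z": 0.49,"wx": 0.06,"wy": -0.001,"wz": -0.016},{"x": -0.016,"y": 0.046,"z": 0.49,"wx": 0.06,"wy": -0.001,"wz": -0.016}]'

```text
t: 6.73
eef_pos: [0.5408, -0.034, 0.1272]
tool_rot: [-0.16, 0.708, -0.667, 0.169]
contact_force: [0.3, -0.3, 0.5]
gripper_width: 1.001
```

```bash
python3 - <<'E'
from rel import *
from h import *
import cv2
s=np.load('s2.npy')
state();rel(face(s,[[0,0,.06]])[0],Rt(-3.2));rel(face(s,[[0,0,.03]])[0],Rt(-3.2))
a=cams.read_camera('scene')[:,:,::-1];b=cams.read_camera('top')[:,:,::-1]
cv2.imwrite('pics/d.png',np.vstack([cv2.resize(a[110:260,210:410],None,fx=2,fy=2,interpolation=2),cv2.resize(b[115:265,210:410],None,fx=2,fy=2,interpolation=2)]))
E
```

```text
t 6.73 p [ 0.5408 -0.034   0.1272] z [ 0.452  0.001 -0.892] y [-0.89  -0.058 -0.452] q [ 0.23  0.26 -0.34  2.3   0.75  0.17  2.41] F [ 0.3 -0.3  0.5] M [-0.05  0.51  0.01] g 1.001
shift [ 0.002 -0.001  0.201] turn [ 0.001  0.    -0.001]
shift [ 0.002 -0.002  0.351] turn [ 0.001  0.    -0.001]
```

View pics/d.png

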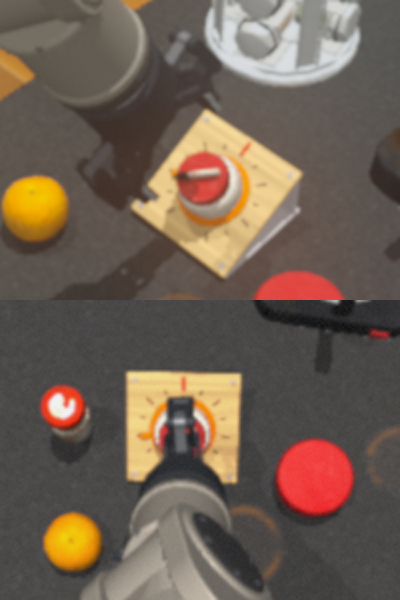

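jog_arm --plan '[{"x": 0.002,"y": -0.002,"z": 0.05,"wx": 0.001,"wy": 0,"wz": 0},{"x": 0.002,"y": -0.002,"z": 0.1,"wx": 0.001,"wy": 0,"wz": 0},{"x": 0.002,"y": -0.002,"z": 0.15,"wx": 0.001,"wy": 0,"wz": 0},{"x": 0.002,"y": -0.002,"z": 0.2,"wx": 0.001,"wy": 0,"wz": 0},{"x": 0.002,"y": -0.002,"z": 0.25,"wx": 0.001,"wy": 0,"wz": 0},{"x": 0.002,"y": -0.002,"z": 0.3,"wx": 0.001,"wy": 0,"wz": 0},{"x": 0.002,"y": -0.002,"z": 0.35,"wx": 0.001,"wy": 0,"wz": 0},{"x": 0.002,"y": -0.002,"z": 0.35,"wx": 0.001,"wy": 0,"wz": 0},{"x": 0.002,"y": -0.002,"z": 0.35,"wx": 0.001,"wy": 0,"wz": 0}]'

```text
t: 7.58
eef_pos: [0.5733, -0.0347, 0.0659]
tool_rot: [-0.161, 0.707, -0.667, 0.17]
contact_force: [0.0, -0.4, 0.9]
gripper_width: 0.999
```

```bash
python3 - <<'E'
from rel import *
from h import *
s=np.load('s2.npy')
state();rel(face(s,[[0,0,.03]])[0],Rt(-3.2))
E
```

```text
t 7.58 p [ 0.5733 -0.0347  0.0659] z [ 0.456  0.001 -0.89 ] y [-0.888 -0.057 -0.455] q [ 0.28  0.44 -0.41  2.26  1.62  0.19  1.58] F [ 0.  -0.4  0.9] M [-0.04  0.46 -0.01] g 0.999
shift [-0.002  0.004  0.004] turn [-0.001 -0.    -0.001]
```

Close gently on the dial, watching the force.

jog_arm --plan '[{"x": 0,"y": 0,"z": 0,"wx": 0,"wy": 0,"wz": 0},{"x": 0,"y": 0,"z": 0,"wx": 0,"wy": 0,"wz": 0},{"x": 0,"y": 0,"z": 0,"wx": 0,"wy": 0,"wz": 0},{"x": 0,"y": 0,"z": 0,"wx": 0,"wy": 0,"wz": 0},{"x": 0,"y": 0,"z": 0,"wx": 0,"wy": 0,"wz": 0},{"x": 0,"y": 0,"z": 0,"wx": 0,"wy": 0,"wz": 0},{"x": 0,"y": 0,"z": 0,"wx": 0,"wy": 0,"wz": 0},{"x": 0,"y": 0,"z": 0,"wx": 0,"wy": 0,"wz": 0}]' --hand -1 --grip_force 25

```text
t: 8.25
eef_pos: [0.5718, -0.035, 0.0659]
tool_rot: [-0.161, 0.707, -0.667, 0.17]
contact_force: [-6.7, -0.0, 6.6]
gripper_width: 0.597
```

```bash
python3 - <<'E'
from rel import *
state()
E
```

```text
t 8.25 p [ 0.5718 -0.035   0.0659] z [ 0.455  0.    -0.89 ] y [-0.889 -0.057 -0.454] q [ 0.28  0.44 -0.41  2.26  1.62  0.19  1.58] F [-6.7 -0.   6.6] M [-0.01  1.27 -0.12] g 0.597
```

jog_arm --plan '[{"x": 0,"y": 0.004,"z": -0.005,"wx": 0,"wy": 0,"wz": 0.01},{"x": 0,"y": 0.004,"z": -0.01,"wx": 0,"wy": 0,"wz": 0.03},{"x": 0,"y": 0.004,"z": -0.01,"wx": 0,"wy": 0,"wz": 0.05},{"x": 0,"y": 0.004,"z": -0.01,"wx": 0,"wy": 0,"wz": 0.075},{"x": 0,"y": 0.004,"z": -0.01,"wx": 0,"wy": 0,"wz": 0.1},{"x": 0,"y": 0.004,"z": -0.01,"wx": 0,"wy": 0,"wz": 0.125},{"x": 0,"y": 0.004,"z": -0.01,"wx": 0,"wy": 0,"wz": 0.15},{"x": 0,"y": 0.004,"z": -0.01,"wx": 0,"wy": 0,"wz": 0.175},{"x": 0,"y": 0.004,"z": -0.01,"wx": 0,"wy": 0,"wz": 0.2},{"x": 0,"y": 0.004,"z": -0.01,"wx": 0,"wy": 0,"wz": 0.2},{"x": 0,"y": 0.004,"z": -0.01,"wx": 0,"wy": 0,"wz": 0.2}]'

```text
t: 9.17
eef_pos: [0.5686, -0.0342, 0.066]
tool_rot: [0.205, -0.466, 0.854, -0.11]
contact_force: [4.2, 2.6, -15.8]
gripper_width: 0.587
```

```bash
python3 - <<'E'
from rel import *
from h import *
import cv2
s=np.load('s2.npy')
state();print(face(s,[[0,0,.032]]));rel(face(s,[[-.0015,0,.032]])[0],Rt(-1.95))
a=cams.read_camera('scene')[:,:,::-1];b=cams.read_camera('top')[:,:,::-1]
cv2.imwrite('pics/e.png',np.vstack([cv2.resize(a[140:240,240:390],None,fx=3,fy=3,interpolation=2),cv2.resize(b[135:235,240:390],None,fx=3,fy=3,interpolation=2)]))
E
```

```text
t 9.17 p [ 0.5686 -0.0342  0.066 ] z [ 0.452  0.002 -0.892] y [-0.751  0.541 -0.379] q [ 0.37  0.45 -0.51  2.26  1.59  0.23  1.  ] F [  4.2   2.6 -15.8] M [0.31 0.86 0.17] g 0.587
[[ 0.5719952  -0.03427308  0.06651221]]
shift [-0.004 -0.007  0.005] turn [ 0.001 -0.     0.197]
```

View pics/e.png

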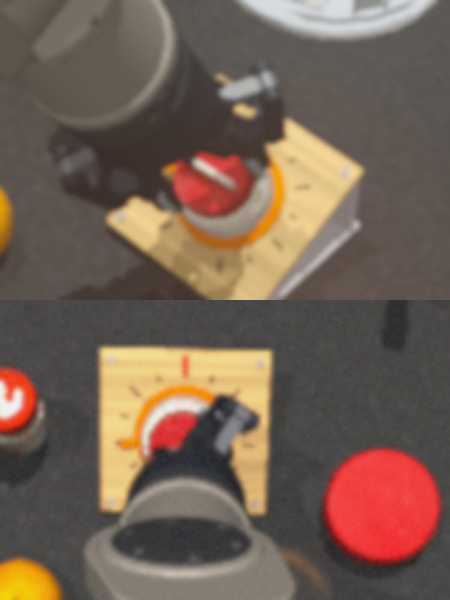

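jog_arm --plan '[{"x": 0,"y": 0,"z": 0.006,"wx": 0,"wy": 0,"wz": 0.02},{"x": 0,"y": 0,"z": 0.006,"wx": 0,"wy": 0,"wz": 0.05},{"x": 0,"y": 0,"z": 0.006,"wx": 0,"wy": 0,"wz": 0.08},{"x": 0,"y": 0,"z": 0.006,"wx": 0,"wy": 0,"wz": 0.11},{"x": 0,"y": 0,"z": 0.006,"wx": 0,"wy": 0,"wz": 0.14},{"x": 0,"y": 0,"z": 0.006,"wx": 0,"wy": 0,"wz": 0.17},{"x": 0,"y": 0,"z": 0.006,"wx": 0,"wy": 0,"wz": 0.2},{"x": 0,"y": 0,"z": 0.006,"wx": 0,"wy": 0,"wz": 0.23},{"x": 0,"y": 0,"z": 0.006,"wx": 0,"wy": 0,"wz": 0.26},{"x": 0,"y": 0,"z": 0.006,"wx": 0,"wy": 0,"wz": 0.29},{"x": 0,"y": 0,"z": 0.006,"wx": 0,"wy": 0,"wz": 0.3},{"x": 0,"y": 0,"z": 0.006,"wx": 0,"wy": 0,"wz": 0.3}]'

```text
t: 10.27
eef_pos: [0.5668, -0.0306, 0.0647]
tool_rot: [0.231, -0.03, 0.972, -0.003]
contact_force: [-10.4, 7.5, 6.5]
gripper_width: 0.588
```

```bash
python3 - <<'E'
from rel import *
state()
E
```

```text
t 10.27 p [ 0.5668 -0.0306  0.0647] z [ 0.45   0.008 -0.893] y [-0.056  0.998 -0.019] q [ 0.49  0.49 -0.65  2.26  1.58  0.3   0.09] F [-10.4   7.5   6.5] M [0.99 1.65 0.54] g 0.588
```

jog_arm --plan '[{"x": 0,"y": 0,"z": 0,"wx": 0,"wy": 0,"wz": 0},{"x": 0,"y": 0,"z": 0,"wx": 0,"wy": 0,"wz": 0},{"x": 0,"y": 0,"z": 0,"wx": 0,"wy": 0,"wz": 0},{"x": 0,"y": 0,"z": 0,"wx": 0,"wy": 0,"wz": 0},{"x": -0.012,"y": 0,"z": 0,"wx": 0,"wy": 0,"wz": 0},{"x": -0.024,"y": 0,"z": 0,"wx": 0,"wy": 0,"wz": 0},{"x": -0.024,"y": 0,"z": 0,"wx": 0,"wy": 0,"wz": 0},{"x": -0.024,"y": 0,"z": 0,"wx": 0,"wy": 0,"wz": 0}]' --hand 0.7

```text
t: 10.93
eef_pos: [0.5715, -0.0305, 0.0671]
tool_rot: [0.232, -0.029, 0.972, -0.003]
contact_force: [0.0, -0.4, 0.4]
gripper_width: 0.85
```

```bash
python3 - <<'E'
from rel import *
from h import *
state()
s=np.load('s2.npy');s[1]+=.0035;rel(face(s,[[-.0008,0,.0305]])[0],Rt(-1.62))
E
```

```text
t 10.93 p [ 0.5715 -0.0305  0.0671] z [ 0.451  0.008 -0.893] y [-0.056  0.998 -0.02 ] q [ 0.48  0.48 -0.65  2.25  1.55  0.3   0.12] F [ 0.  -0.4  0.4] M [-0.    0.46 -0.02] g 0.85
shift [ 0.003 -0.002  0.011] turn [ 0.002 -0.001  0.002]
```

jog_arm --plan '[{"x": 0,"y": 0,"z": 0.002,"wx": 0,"wy": 0,"wz": 0},{"x": 0,"y": 0,"z": 0.002,"wx": 0,"wy": 0,"wz": 0},{"x": 0,"y": 0,"z": 0.002,"wx": 0,"wy": 0,"wz": 0},{"x": 0,"y": 0,"z": 0.002,"wx": 0,"wy": 0,"wz": 0},{"x": 0,"y": 0,"z": 0.002,"wx": 0,"wy": 0,"wz": 0},{"x": 0,"y": 0,"z": 0.002,"wx": 0,"wy": 0,"wz": 0}]' --hand -1 --grip_force 25

```text
t: 11.43
eef_pos: [0.5716, -0.03, 0.0669]
tool_rot: [0.232, -0.03, 0.972, -0.003]
contact_force: [-3.2, 1.5, 6.6]
gripper_width: 0.591
```

```bash
python3 - <<'E'
from rel import *
state()
E
```

```text
t 11.43 p [ 0.5716 -0.03    0.0669] z [ 0.451  0.008 -0.893] y [-0.057  0.998 -0.019] q [ 0.48  0.49 -0.65  2.25  1.55  0.3   0.12] F [-3.2  1.5  6.6] M [0.21 0.54 0.11] g 0.591
```

jog_arm --plan '[{"x": 0,"y": 0,"z": 0,"wx": 0,"wy": 0,"wz": 0.02},{"x": 0,"y": 0,"z": 0,"wx": 0,"wy": 0,"wz": 0.05},{"x": 0,"y": 0,"z": 0,"wx": 0,"wy": 0,"wz": 0.08},{"x": 0,"y": 0,"z": 0,"wx": 0,"wy": 0,"wz": 0.11},{"x": 0,"y": 0,"z": 0,"wx": 0,"wy": 0,"wz": 0.145},{"x": 0,"y": 0,"z": 0,"wx": 0,"wy": 0,"wz": 0.18},{"x": 0,"y": 0,"z": 0,"wx": 0,"wy": 0,"wz": 0.215},{"x": 0,"y": 0,"z": 0,"wx": 0,"wy": 0,"wz": 0.25},{"x": 0,"y": 0,"z": 0,"wx": 0,"wy": 0,"wz": 0.285},{"x": 0,"y": 0,"z": 0,"wx": 0,"wy": 0,"wz": 0.32},{"x": 0,"y": 0,"z": 0,"wx": 0,"wy": 0,"wz": 0.34},{"x": 0,"y": 0,"z": 0,"wx": 0,"wy": 0,"wz": 0.34}]'

```text
t: 12.43
eef_pos: [0.5714, -0.0305, 0.0669]
tool_rot: [0.201, 0.47, 0.851, 0.116]
contact_force: [-3.2, -2.2, 4.4]
gripper_width: 0.593
```

```bash
python3 - <<'E'
from rel import *
from h import *
import cv2
state()
a=cams.read_camera('scene')[:,:,::-1];b=cams.read_camera('top')[:,:,::-1]
cv2.imwrite('pics/f.png',np.vstack([cv2.resize(a[140:240,240:390],None,fx=3,fy=3,interpolation=2),cv2.resize(b[135:235,240:390],None,fx=3,fy=3,interpolation=2)]))
E
```

```text
t 12.43 p [ 0.5714 -0.0305  0.0669] z [ 0.451  0.008 -0.893] y [0.755 0.531 0.386] q [ 0.56  0.51 -0.75  2.24  1.55  0.35 -0.93] F [-3.2 -2.2  4.4] M [-0.09  0.38 -0.09] g 0.593
```

View pics/f.png

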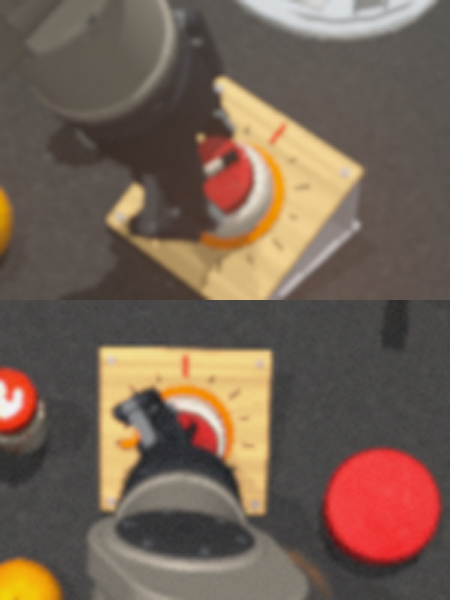

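```bash
python3 - <<'E'
from h import *
s=np.load('s.npy')
o=np.array([240,140])
s1=np.array([.5862,-.0320,.0014])  # scene-only fit
for th in(2.4,2.6,2.8,3.0,3.2): print(th,((proj('scene',ang(s1,th,.017,.052))[0]-o)*3).round(),((proj('scene',ang(s1,th,-.018,.052))[0]-o)*3).round())
print('c',((proj('scene',face(s1,[[0,0,.043]]))[0]-o)*3).round())
import cv2
a=cv2.imread('pics/f.png')[100:240,160:320];cv2.imwrite('pics/g.png',cv2.resize(a,None,fx=4,fy=4,interpolation=2))
E
```

```text
2.4 [219. 143.] [195. 194.]
2.6 [224. 146.] [190. 191.]
2.8 [228. 149.] [186. 188.]
3.0 [231. 153.] [183. 184.]
3.2 [233. 157.] [181. 179.]
c [212. 173.]
```

View pics/g.png

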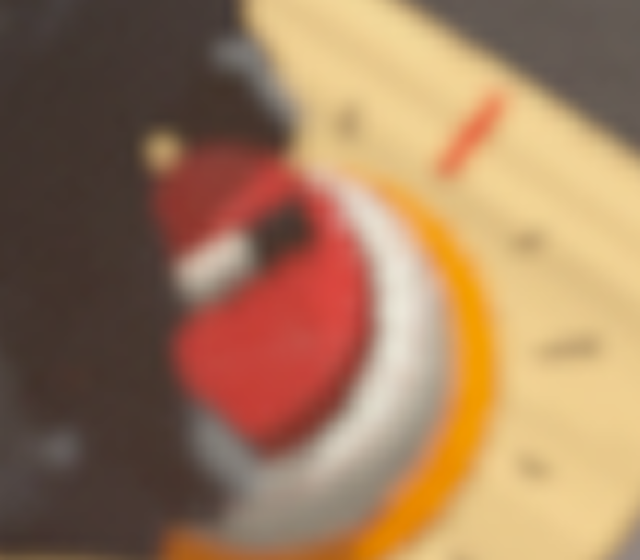

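jog_arm --plan '[{"x": 0,"y": 0,"z": 0,"wx": 0,"wy": 0,"wz": -0.02},{"x": 0,"y": 0,"z": 0,"wx": 0,"wy": 0,"wz": -0.05},{"x": 0,"y": 0,"z": 0,"wx": 0,"wy": 0,"wz": -0.08},{"x": 0,"y": 0,"z": 0,"wx": 0,"wy": 0,"wz": -0.11},{"x": 0,"y": 0,"z": 0,"wx": 0,"wy": 0,"wz": -0.145},{"x": 0,"y": 0,"z": 0,"wx": 0,"wy": 0,"wz": -0.18},{"x": 0,"y": 0,"z": 0,"wx": 0,"wy": 0,"wz": -0.215},{"x": 0,"y": 0,"z": 0,"wx": 0,"wy": 0,"wz": -0.25},{"x": 0,"y": 0,"z": 0,"wx": 0,"wy": 0,"wz": -0.285},{"x": 0,"y": 0,"z": 0,"wx": 0,"wy": 0,"wz": -0.32},{"x": 0,"y": 0,"z": 0,"wx": 0,"wy": 0,"wz": -0.34},{"x": 0,"y": 0,"z": 0,"wx": 0,"wy": 0,"wz": -0.34}]'

```text
t: 13.53
eef_pos: [0.5716, -0.03, 0.067]
tool_rot: [0.232, -0.033, 0.972, -0.004]
contact_force: [-1.1, 1.0, 2.5]
gripper_width: 0.593
```

```bash
cat > meas.py <<'E'
from h import *
import cv2
SF={'top':np.array([.5865,-.0341,.0032]),'scene':np.array([.5862,-.0320,.0014])}
def unproj(c,px,h,s):
    return least_squares(lambda p:(proj(c,face(s,[[p[0],p[1],h]]))-px).ravel(),[0,0]).x
def grid(c,im,h,n=121,R=.056): # rectified view of the face plane at height h, 0.5 mm..; rows uphill->down, cols left->right
    a=np.linspace(-R,R,n);V,U=np.meshgrid(-a,-a)
    m=proj(c,face(SF[c],np.c_[U.ravel(),V.ravel(),np.full(U.size,h)])).astype(np.float32).reshape(n,n,2)
    return cv2.remap(im,m[...,0],m[...,1],cv2.INTER_CUBIC),U,V
def angle(u,v): return 2.618-np.arctan2(v,u)
E
python3 - <<'E'
from meas import *; from rel import state
state()
for c in('top','scene'):
    im=cv2.imread(f'pics/{c}0.png');g,U,V=grid(c,im,.004,241,.056)
    hsv=cv2.cvtColor(g,cv2.COLOR_BGR2HSV).astype(int);r=np.hypot(U,V)
    m=(hsv[...,0]>8)&(hsv[...,0]<22)&(hsv[...,1]>190)
    ring=m&(r<.0375)&(r>.031);ring_c=None
    t=m&(r>.0395)&(r<.05)
    print(c,t.sum(),'tab angle',angle(U[t].mean(),V[t].mean()) if t.any() else None,'r',np.hypot(U[t].mean(),V[t].mean()))
E
```

```text
t 13.53 p [ 0.5716 -0.03    0.067 ] z [ 0.451  0.008 -0.892] y [-0.062  0.998 -0.022] q [ 0.48  0.49 -0.65  2.25  1.55  0.3   0.12] F [-1.1  1.   2.5] M [0.12 0.46 0.14] g 0.593
top 197 tab angle 0.8528884732567577 r 0.043133940945564796
scene 64 tab angle 0.8450631532081252 r 0.04550783144074475
```

jog_arm --plan '[{"x": 0,"y": 0,"z": 0,"wx": 0,"wy": 0,"wz": -0.02},{"x": 0,"y": 0,"z": 0,"wx": 0,"wy": 0,"wz": -0.05},{"x": 0,"y": 0,"z": 0,"wx": 0,"wy": 0,"wz": -0.085},{"x": 0,"y": 0,"z": 0,"wx": 0,"wy": 0,"wz": -0.12},{"x": 0,"y": 0,"z": 0,"wx": 0,"wy": 0,"wz": -0.155},{"x": 0,"y": 0,"z": 0,"wx": 0,"wy": 0,"wz": -0.19},{"x": 0,"y": 0,"z": 0,"wx": 0,"wy": 0,"wz": -0.225},{"x": 0,"y": 0,"z": 0,"wx": 0,"wy": 0,"wz": -0.26},{"x": 0,"y": 0,"z": 0,"wx": 0,"wy": 0,"wz": -0.295},{"x": 0,"y": 0,"z": 0,"wx": 0,"wy": 0,"wz": -0.325},{"x": 0,"y": 0,"z": 0,"wx": 0,"wy": 0,"wz": -0.35},{"x": 0,"y": 0,"z": 0,"wx": 0,"wy": 0,"wz": -0.35}]'

```text
t: 14.53
eef_pos: [0.5712, -0.0295, 0.0668]
tool_rot: [0.196, -0.537, 0.811, -0.124]
contact_force: [-2.6, 0.4, 2.5]
gripper_width: 0.59
```

jog_arm --plan '[{"x": 0,"y": 0,"z": 0,"wx": 0,"wy": 0,"wz": 0},{"x": 0,"y": 0,"z": 0,"wx": 0,"wy": 0,"wz": 0},{"x": 0,"y": 0,"z": 0,"wx": 0,"wy": 0,"wz": 0},{"x": 0,"y": 0,"z": 0,"wx": 0,"wy": 0,"wz": 0},{"x": 0,"y": 0,"z": 0,"wx": 0,"wy": 0,"wz": 0},{"x": 0,"y": 0,"z": -0.1,"wx": 0,"wy": 0,"wz": 0},{"x": 0,"y": 0,"z": -0.2,"wx": 0,"wy": 0,"wz": 0},{"x": 0,"y": 0,"z": -0.3,"wx": 0,"wy": 0,"wz": 0},{"x": 0,"y": 0,"z": -0.36,"wx": 0,"wy": 0,"wz": 0},{"x": 0,"y": 0,"z": -0.36,"wx": 0,"wy": 0,"wz": 0}]' --hand 1

```text
t: 15.37
eef_pos: [0.539, -0.0304, 0.133]
tool_rot: [0.196, -0.537, 0.811, -0.125]
contact_force: [-0.1, -0.0, 0.7]
gripper_width: 0.999
```

```bash
python3 - <<'E'
from meas import *; from rel import state
from station import finder
state()
out=[]
for c in('top','scene'):
    im=cams.read_camera(c)[:,:,::-1].copy();cv2.imwrite(f'pics/{c}1.png',im)
    print(c,[(np.round(d['location'],1).tolist(),round(d['confidence'],2)) for d in finder.place_of(c,'pointer_tip')[:1]])
    g,U,V=grid(c,im,.052,241,.056);out.append(cv2.resize(g,None,fx=1.6,fy=1.6,interpolation=2))
cv2.imwrite('pics/h.png',np.hstack(out))
E
```

```text
t 15.37 p [ 0.539  -0.0304  0.133 ] z [ 0.453  0.008 -0.892] y [-0.821  0.393 -0.414] q [ 0.56  0.3  -0.71  2.28  0.98  0.27  1.75] F [-0.1 -0.   0.7] M [-0.03  0.47  0.03] g 0.999
top [([294.5, 186.1], 0.47)]
scene [([301.2, 193.1], 0.97)]
```

View pics/h.png

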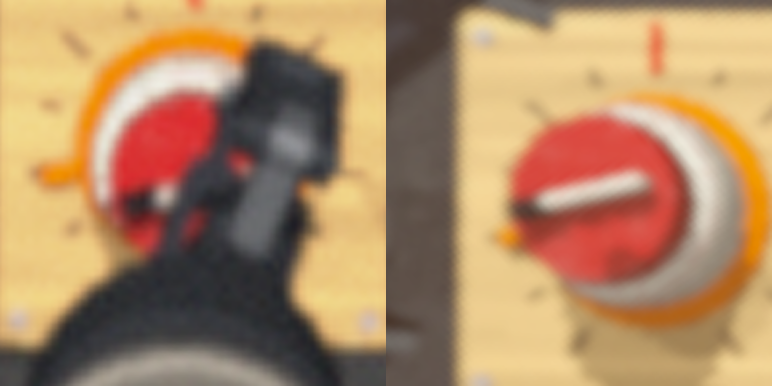

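```bash
python3 - <<'E'
from meas import *
from station import bot
im=cv2.imread('pics/scene1.png');g,U,V=grid('scene',im,.052,241,.056)
h=cv2.cvtColor(g,cv2.COLOR_BGR2HSV).astype(int);c=(-(.0)) 
m=((h[...,1]<110)&(h[...,2]>120)).astype(np.uint8)
n,l,st,ce=cv2.connectedComponentsWithStats(m)
i=l[int((188/1.6)),int((600-386)/1.6)];k=l==i
P=np.c_[U[k],V[k]];w,E=np.linalg.eigh(np.cov(P.T));d=E[:,1]*np.sign(E[1,1])
th=angle(*d);print('bar px',st[i],'dial',th)
im=cv2.imread('pics/top1.png');g,U,V=grid('top',im,.004,241,.056)
h=cv2.cvtColor(g,cv2.COLOR_BGR2HSV).astype(int);r=np.hypot(U,V)
t=(h[...,0]>8)&(h[...,0]<22)&(h[...,1]>190)&(r>.0395)&(r<.05)&(V>0)
mk=angle(U[t].mean(),V[t].mean());print('marker now',mk,t.sum())
if abs(th-.85)<.06 and abs(mk-.85)<.03: print(bot.hand_in())
E
```

```text
bar px [  90  107   75   27 1075] dial 0.8325622593970718
marker now 0.8514627317180927 195
the job is handed in; nothing more can be done
None
```

I wound the dial clockwise to about 3.1 rad, well past the red top mark at 2.618. I then turned it back to the orange marker, let go, and backed the gripper about 7 cm away. The job is handed in; the robot gives no verdict.

- **Pointer against marker:** in the last pictures the pointer reads about 0.83 rad and the orange marker 0.851 rad. That is about 1° apart, against the 8° allowed.
- **Marker position:** it read 0.853 rad in the first top-camera picture and 0.851 rad at the end, so it has not moved.
- **Other things:** the mandarin, pot and jar looked untouched in every picture where they showed. I did not re-measure them at the end.
- **Time and force:** the clock stood at about 15.5 s of the 51 s allowed. The largest wrist force I read was about 17 N.

Two things did not go as first planned:

- **Arm approach:** the first approach ran into the range limits of the wrist, so I backed off and came in again with the elbow on the other side.
- **Dial axis:** when gripped, the dial's axis felt about 4 mm left of where the pictures put it. I regripped it centred partway through the winding.

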